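# Aim the spot lamp's mirror onto the green ring

### The arm

A 6-joint arm with a two-finger parallel gripper is mounted at the origin on the work surface. World frame = base frame: x ahead of the robot, y to its left, z up, the work surface at z = 0. Lengths are in m, angles in rad, forces in N, time in s.
With the tool pointing down it reaches from about 0.35 to 0.975 m from the base axis. Payload 7.1 kg.
Tool frame: the origin (TCP) lies midway between the tips of the shut fingers; the grasp point (between the pads) lies 19 mm behind it; z points along the fingers, x is the direction in which the jaws open and shut, and the axes are right-handed (so a half turn about z gives the same grasp; the last joint's range is limited). The gripper opens to 88 mm and grips with 3 to 60 N. Pads are 20 mm wide; open, the fingers measure 115 mm over their backs; the gripper's body (75 mm by 178 mm) begins 61 mm behind the grasp point.
Start: joints at [1.276, 0.423, 1.63, -0, 1.089, -0.019], TCP at [0.17, 0.601, 0.223] pointing down, gripper open.
Joint ranges: [-3, 3], [-0.9, 2.11], [0.09, 2.58], [-1.31, 4.45], [0.11, 2.69], [-2.54, 2.54]. Speed limits (rad/s): [2.39, 2.39, 3.01, 3.14, 3.14, 3.14].

### API

Orientations are given as a unit quaternion [w, x, y, z].
In Python, from station import move_pose, movel, movej, command_gripper, wait, inverse_kinematics, read_camera, camera_info, MotionError, job_done, get_time, get_joint_pos, get_qvel, get_effort, get_tcp_pos, get_ee_rot, get_ft_force, get_ft_torque, get_grip_width gives the robot as it stands. Calls block until the motion is done:
- move_pose(position, orientation): joint-space move of the TCP to a pose.
- movel(position, frame=None, v=0.15, until_force=None): straight line of the TCP; frame=None keeps the orientation; v is the mean speed in m/s. With until_force (N) it stops when the force on the tool has changed by that much, and returns True; else False.
- movej(angles): joint-space move.
- command_gripper(opening): opening from 0.0 (shut) to 1.0 (fully open); the grip force is fixed at half the most; returns when the fingers have stopped.
- wait(seconds).
- inverse_kinematics(position, orientation): joint angles nearest the present ones, or None.
- read_camera(name): name is "scene" or "top"; returns the picture (420x560x3 uint8, red, green, blue); there is no depth.
- camera_info(name): a dict with "intrinsics" (3x3 intrinsics, pixels), "T" (4x4, takes a point from camera to world coordinates). Camera axes: x right, y up, looking along -z (the intrinsics and any distortion apply to the point x, -y, -z); pixel columns grow to the right and rows downward; lengths in m; the calibration is good to about 2 mm. A picture is of the moment at which its call begins. camera_info takes no time and is no camera call.
A pose or a line that the arm cannot do raises MotionError and nothing moves.
- job_done(): hands the job in, once; it reports no verdict.
Readings, each from a call of its own:
- get_time(): time.
- get_joint_pos(): joint angles.
- get_qvel(): joint speeds.
- get_effort(): joint torques, N m.
- get_tcp_pos(): TCP position.
- get_ee_rot(): TCP orientation.
- get_ft_force(): force on the tool from outside, world axes, zero at the start.
- get_ft_torque(): the same for the moment, N m.
- get_grip_width(): opening from 0.0 (shut) to 1.0 (fully open).
Only numpy, scipy, OpenCV 4.12 (cv2) and the standard library are available. Lean on these libraries where they do the work, as an engineer would, in place of code of your own. Each camera call takes 0.05 s, during which the arm holds its last target.

### The job

On the lamp aiming fixture, turn the orange knob and the black knob, one after the other, until the red light spot on the white screen lies wholly inside the green ring. Then let go of the knobs and leave the spot there.

Things in the scene. Friction and masses are not known exactly. Their poses are not given: they have to be found in the camera images.
- orange_knob_grip (a point): Round upright orange knob, 34 mm wide, 30 mm tall, on a steel gearbox. Point on its axis, 13 mm below its top, 27 mm above the flat gearbox top (100 mm above the table). Turns up to 1.4 rad either way from mid-range, starts within 0.2 of it; light friction (0.04 N m), stays where left. It swings the turret, so the spot, about the black knob's axis: 0.35 rad per rad, in the same sense.
- black_knob_grip (a point): Round upright black knob, same size, height, range, friction and grip point as the orange one, 130 mm to its right, on top of the round mirror turret (76 mm wide, top 100 mm above the table). It tilts the mirror: counterclockwise seen from above moves the spot straight away from this knob's axis, clockwise nearer to it, 70 mm per rad. It stays in place as the turret swings.
- spot: Red light spot, a disc 16 mm wide on a flat white screen (185 x 210 mm, 14 mm above the table) that lies beyond the turret. Origin at its centre, about 210 mm from the black knob's axis at the start, near the middle of the screen. It is light: nothing to touch, steered only by the knobs.
- green_ring: The target: a flat green ring on the screen, 60 mm outside and 46 mm inside diameter, fixed. Origin at its centre; its own yaw means nothing. Three like rings in yellow, blue and dark grey are decoys; the four lie in any order, one towards each corner of the screen.

How it is judged:
At the end, for the whole second after the job is handed in: The centre of the light spot is within 15 mm of the centre of the green ring (the spot lies wholly inside the ring), and the spot is at rest (horizontal distance between spot and green_ring below 0.015 m and linear speed of spot below 0.005 m/s); the robot touches nothing.
It also fails if it takes over 42 s, if anything falls off the work surface, if the arm or the gripper's body presses on something with over 40 N, if the wrist force passes 120 N, or if a joint passes its speed limit or range.

## Working session

There is one attempt and no reset: what is moved stays moved. The work goes in short steps, each a Python script; the robot and the scene stay as the last script left them, time stands still between calls to the robot, and variables do not carry over. Pictures are saved under pics/ and viewed, and the job is handed in when it is done.

```bash
ls; mkdir -p pics
python3 - <<'E'
from station import *
import cv2
for n in ("scene","top"):
    im=read_camera(n); cv2.imwrite(f"pics/{n}0.png",im[:,:,::-1]); i=camera_info(n); print(n,i)
print(get_time(),get_ee_rot())
E
```

```text
pics
scene {'intrinsics': array([[462.9894149 ,   0.        , 288.63992444],
       [  0.        , 462.9894149 , 208.39328901],
       [  0.        ,   0.        ,   1.        ]]), 'T': array([[ 0.52476606, -0.67177534,  0.52281782,  1.01220338],
       [ 0.85117668,  0.4219591 , -0.31216786, -0.20074068],
       [-0.01090107,  0.60882544,  0.79322932,  0.67579716],
       [ 0.        ,  0.        ,  0.        ,  1.        ]])}
top {'intrinsics': array([[545.08543716,   0.        , 277.29093068],
       [  0.        , 545.08543716, 203.93743284],
       [  0.        ,   0.        ,   1.        ]]), 'T': array([[ 0.0206388 ,  0.99159125, -0.12775303,  0.52323236],
       [-0.99968209,  0.01861646, -0.0170041 ,  0.01745549],
       [-0.01448281,  0.12806336,  0.99166024,  0.90617682],
       [ 0.        ,  0.        ,  0.        ,  1.        ]])}
0.1 [ 3.94690144e-04  7.97597890e-01  6.03189154e-01 -5.43821491e-04]
```

View pics/scene0.png

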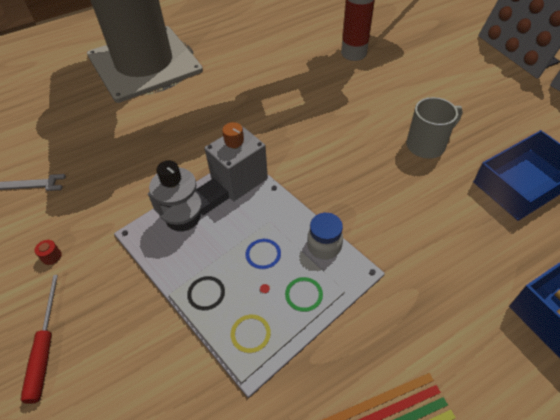

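View pics/top0.png

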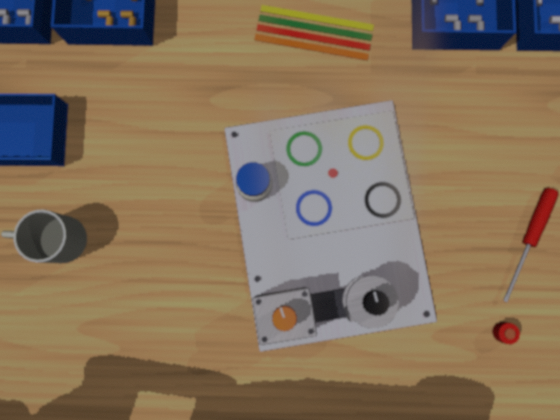

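The top view shows the orange knob near (284,318), the black knob near (376,302), the spot near (333,173) and the green ring near (304,148). I'll measure these more closely.

```bash
cat > h.py <<'E'
from station import *
import cv2, numpy as np
def ray(n,u,v,z):
    i=camera_info(n);K=i["intrinsics"];T=i["T"]
    d=np.linalg.inv(K)@[u,v,1]; d=T[:3,:3]@(d*[1,-1,-1]); o=T[:3,3]
    return (o+d*(z-o[2])/d[2])
def proj(n,p):
    i=camera_info(n);K=i["intrinsics"];T=i["T"]
    c=T[:3,:3].T@(np.array(p)-T[:3,3]); c=K@(c*[1,-1,-1]); return c[:2]/c[2]
def cen(im,kind,box):
    x0,y0,x1,y1=box; c=im[y0:y1,x0:x1].astype(int); r,g,b=c[...,0],c[...,1],c[...,2]
    m={'red':(r>g+60)&(r>b+60),'green':(g>r+40)&(g>b+25),'orange':(r>b+80)&(r>g+50)}[kind].astype(np.uint8)
    ys,xs=np.nonzero(m)
    if len(xs)<5: return None
    if kind=='green': 
        (u,v),(a,bb),_=cv2.minAreaRect(np.stack([xs,ys],1).astype(np.float32)); 
        e=cv2.fitEllipse(np.stack([xs,ys],1).astype(np.float32)); u,v=e[0]
    else: u,v=xs.mean(),ys.mean()
    return u+x0,v+y0,len(xs)
E
python3 - <<'E'
from h import *
S=cv2.imread('pics/scene0.png')[:,:,::-1];T=cv2.imread('pics/top0.png')[:,:,::-1]
for n,im,k,b in [('top',T,'red',(318,160,348,188)),('scene',S,'red',(250,275,280,300)),('top',T,'green',(278,125,330,172)),('scene',S,'green',(278,270,330,320))]:
    c=cen(im,k,b); print(n,k,c,ray(n,c[0],c[1],.014) if c else '')
for n,im,k,b in [('top',T,'orange',(268,302,302,335)),('scene',S,'orange',(215,118,250,150))]:
    c=cen(im,k,b); print(n,k,c)
for n,im,b in [('top',T,(240,270,440,350)),('scene',S,(140,110,280,230))]:
    x0,y0,x1,y1=b; s=4
    cv2.imwrite(f'pics/{n}_crop.png',cv2.resize(im[y0:y1,x0:x1,::-1],None,fx=s,fy=s,interpolation=2))
E
```

```text
top red (np.float64(332.4255319148936), np.float64(172.53191489361703), 47) [ 0.69245637 -0.05770184  0.014     ]
scene red (np.float64(264.3), np.float64(288.26666666666665), 60) [ 0.69187023 -0.05725821  0.014     ]
top green (303.6737308502197, 148.39045333862305, 231) [ 0.73258608 -0.00940574  0.014     ]
scene green (303.55717277526855, 293.87668228149414, 346) [ 0.73325367 -0.00958846  0.014     ]
top orange (np.float64(284.50892857142856), np.float64(318.94642857142856), 336)
scene orange (np.float64(231.33333333333334), np.float64(128.60119047619048), 168)
```

View pics/top_crop.png

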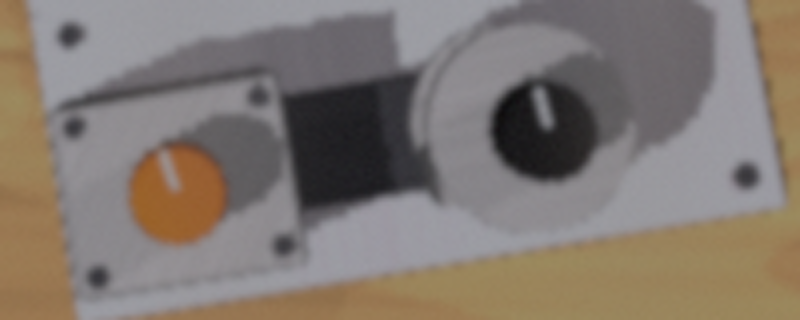

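View pics/scene_crop.png

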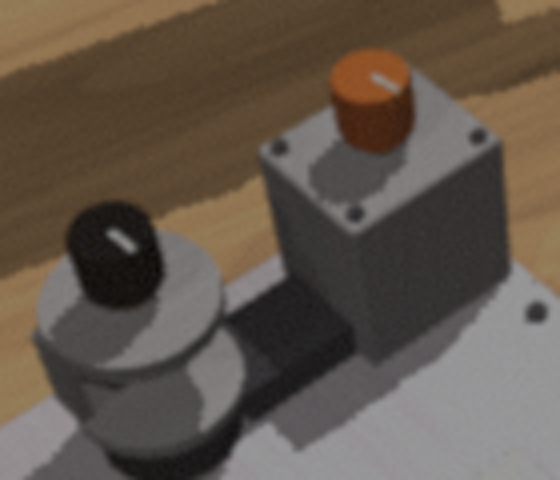

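Run:
```python
from h import *
for z in (.135,.14,.145):
  o=[ray('top',284.5,318.3,z),ray('scene',233,129.3,z)]; b=[ray('top',376.2,302.5,z),ray('scene',168.3,168,z)]
  print(z,np.round(o,4)[:,:2].tolist(),np.round(b,4)[:,:2].tolist(),np.linalg.norm(o[0]-b[0]))
z=.14
o=(ray('top',284.5,318.3,z)+ray('scene',233,129.3,z))/2; b=(ray('top',376.2,302.5,z)+ray('scene',168.3,168,z))/2
s=np.array([.6922,-.0575]);g=np.array([.7329,-.0095]);b=b[:2]
rs,rg=np.linalg.norm(s-b),np.linalg.norm(g-b)
a=lambda p:np.arctan2(*(p-b)[::-1])
print(o[:2],b,rs,rg,'dblack',(rg-rs)/.07,'dorange',(a(g)-a(s))/.35, 'bo dir',np.arctan2(*(o[:2]-b)[::-1]))
R=get_ee_rot();print(get_tcp_pos(),get_joint_pos())
```

```text
0.135 [[0.4627, 0.0174], [0.4614, 0.0209]] [[0.487, -0.1097], [0.4857, -0.107]] 0.12937217615489827
0.14 [[0.4631, 0.0174], [0.4665, 0.0189]] [[0.4872, -0.1089], [0.4905, -0.1079]] 0.12853337905868462
0.145 [[0.4634, 0.0174], [0.4716, 0.0168]] [[0.4875, -0.1081], [0.4954, -0.1088]] 0.12769458196247097
[0.46477176 0.01811729] [ 0.48889041 -0.10839056] 0.2095820510594481 0.2632869533335225 dblack 0.7672128896296339 dorange 0.39935133716131105 bo dir 1.7591850585396056
[0.17003751 0.60092522 0.22197804] [ 1.27598910e+00  4.23784333e-01  1.63058544e+00  1.03404122e-06
  1.08856679e+00 -1.89987964e-02]
```

```bash
cat >> h.py <<'E'
O=np.array([.4645,.0182]);B=np.array([.4885,-.1085])
def q(psi): return [0,np.cos(psi/2),np.sin(psi/2),0]
def grab(c,psi):
    move_pose([c[0],c[1],.19],q(psi)); movel([c[0],c[1],.108],v=.12)
    command_gripper(0.0); print('width',get_grip_width()*88,'F',np.round(get_ft_force(),1))
def turn(d):
    j=np.array(get_joint_pos()); j[5]-=d; movej(j); print('F',np.round(get_ft_force(),1),np.round(get_ft_torque(),2))
def release():
    command_gripper(.8); p=get_tcp_pos(); movel([p[0],p[1],.19],v=.2)
def look(name):
    for n in ('top','scene'):
        im=read_camera(n); cv2.imwrite(f'pics/{n}_{name}.png',im[:,:,::-1])
        c=cen(im,'red',(262,110,415,240) if n=='top' else (170,230,330,360))
        print(n,c,np.round(ray(n,c[0],c[1],.014),4) if c else None)
    print('t',get_time())
E
python3 - <<'E'
from h import *
grab(O,-.2); turn(.40); look('o1')
E
```

```text
width 33.48143133278947 F [-4.4  0.8  5. ]
F [-4.1  1.5  5.2] [0.14 0.73 0.03]
top (np.float64(315.42857142857144), np.float64(177.67346938775512), 49) [ 0.6833 -0.0296  0.014 ]
scene (np.float64(276.3050847457627), np.float64(275.5593220338983), 59) [ 0.6823 -0.0293  0.014 ]
t 4.7083
```

The orange turn puts the spot on the right bearing. Next is the black knob.

Run:
```python
from h import *
release(); grab(B,-.55); turn(.77); look('b1')
```

```text
width 33.60880947291056 F [-0.9  0.3  2.7]
F [-4.6  0.3  6.9] [0.02 0.95 0.05]
top (np.float64(303.5), np.float64(147.85185185185185), 54) [ 0.7335 -0.0091  0.014 ]
scene (np.float64(303.875), np.float64(293.265625), 64) [ 0.7326 -0.0086  0.014 ]
t 8.95
```

View pics/top_b1.png

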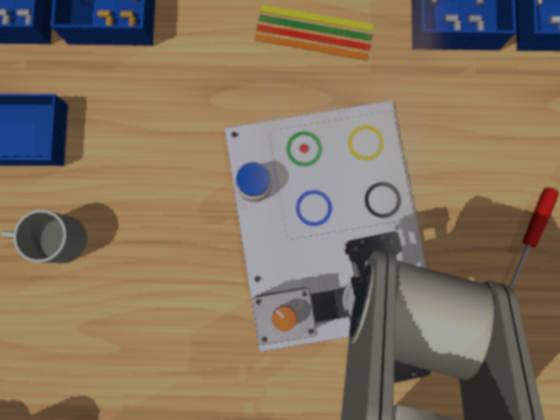

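The spot, at (304,148), is centred in the green ring. I'll release the knob and check again.

Run:
```python
from h import *
release(); wait(.5); look('end')
im=cv2.imread('pics/top_end.png'); cv2.imwrite('pics/end_crop.png',cv2.resize(im[100:350,220:440],None,fx=2.2,fy=2.2))
```

```text
top (np.float64(303.5), np.float64(147.85185185185185), 54) [ 0.7335 -0.0091  0.014 ]
scene (np.float64(303.8888888888889), np.float64(293.3333333333333), 63) [ 0.7327 -0.0086  0.014 ]
t 10.85
```

View pics/end_crop.png

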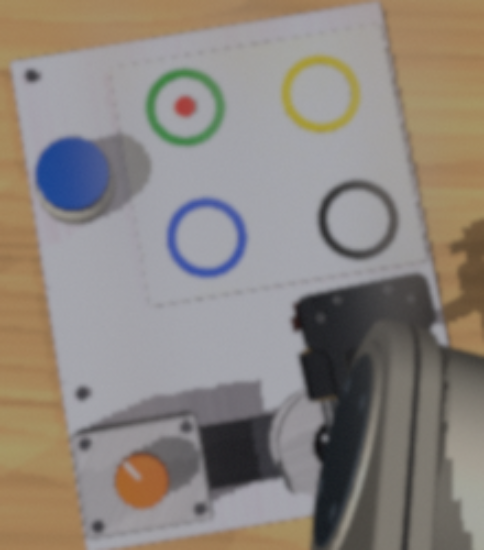

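The spot stayed centred in the green ring (crop about (185,107)), and the gripper is clear above the knob.

Run:
```python
from station import *
print(get_tcp_pos(),get_ft_force()); job_done()
```

```text
[ 0.48850639 -0.10852883  0.18983985] [-0.08928049  0.29057649  0.02247471]
the job is handed in; nothing more can be done
```

The red spot is inside the green ring and the job is handed in; no verdict came back. I turned the orange knob 0.40 rad and then the black knob 0.77 rad, both counterclockwise, and each was right the first time.

After letting go, both cameras put the spot within about 1 mm of the ring centre (limit 15 mm). It stayed put after a 0.5 s wait, and the last picture was taken at 10.9 s of the allowed 42 s. The gripper was open, with its tips about 50 mm above the knob tops, and the force on the tool was near zero. No check failed. The two cameras disagreed by up to about 3.5 mm on the knob positions; I used the average, and both knobs gripped well.

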